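# Set a drilling blank across parallels in the machine vise and wind the jaw up

## Robot

A 6-joint arm with a two-finger parallel gripper is mounted at the origin on the work surface. World frame = base frame: x ahead of the robot, y to its left, z up, the work surface at z = 0. Lengths are in m, angles in rad, forces in N, time in s.
With the tool pointing down it reaches from about 0.35 to 0.925 m from the base axis. Payload 6.4 kg.
Tool frame: the origin (TCP) lies between the finger pads; the fingertips stand 8 mm ahead of it and the grasp point (between the pads) lies 11 mm behind it; z points along the fingers, y is the line along which they close (so a half turn about z gives the same grasp; the last joint's range is limited). The gripper opens to 94 mm and grips with 3 to 60 N. Pads are 16 mm wide; open, the fingers measure 119 mm over their backs; the gripper's body (75 mm by 177 mm) begins 78 mm behind the grasp point.
Start: joints at [0.962, 0.245, 1.558, -0, 1.339, -0.174], TCP at [0.274, 0.59, 0.188] pointing down, gripper open.
Joint ranges: [-3.13, 3.13], [-1.02, 2.26], [0.13, 2.54], [-0.95, 4.09], [0.21, 2.88], [-2.74, 2.74]. Speed limits (rad/s): [2.57, 2.57, 3.14, 3.14, 3.14, 3.14].

## Interface

Orientations are given as a unit quaternion [x, y, z, w].
In Python, from plant import readout, optics, ticket gives the robot as it stands.
- The arm moves only by the shell command python3 -m jog 'ROWS' [FORCE]. ROWS is a JSON object of lists of equal length, an entry for each row: "jaw": the opening, from -1 (shut) to 1 (fully open); "slide": the shift along the tool's x, y, z as a fraction of full scale, a list of three; "turn": the turn about the tool's z as a fraction of full scale. A call has 1 to 5 rows; each row is the pose to reach, as a shift and turn from the pose commanded when the call began, along the tool's axes at that moment; what a row does not reach only later rows make up. Full scale, the value 1, is 0.25 m for a shift and 60 degrees for a turn. A row lasts 1/10 s, in which the tool goes at most 50 mm and 8.59 degrees, less where a joint would pass 70% of its speed; a pose out of reach is approached as far as the arm can. A call with a number of a shift or a turn outside -1 to 1 is refused whole. A call with a gripper value outside its range is refused whole. The fingers move at their own pace and stop on an object; FORCE is the grip in N (left out, the last holds). Time passes only in rows, so rows that repeat a pose let the fingers close. It gives the time, the measured TCP pose, the force, the opening and the grip force at its end, in the units of the state.
- readout.read_state(): the state, without advancing time (a new reading comes with each control period).
- optics.read_camera(name): name is "scene" or "top" or "wrist"; returns a dict with "image" (480x640x3 uint8, blue, green, red), "K" (3x3 intrinsics, pixels), "position" and "attitude" of the camera in the world. Camera axes: x right, y up, looking along -z (the intrinsics and any distortion apply to the point x, -y, -z); pixel columns grow to the right and rows downward; lengths in m; the calibration is good to about 2 mm. A picture is of the moment at which its call begins. There is no depth.
- ticket.sign_off(): hands the job in; it is judged then, once.
The state is a dict: "time": time; "joint_pos": joint angles; "qd": joint speeds; "effort": joint torques, N m; "tcp_pos": TCP position; "tool_rot": TCP orientation; "wrist_force": force on the tool from outside, world axes, zero at the start; "wrist_torque": the same for the moment, N m; "width": finger opening in m; "finger_force": force on a finger pad.
Only numpy, scipy, OpenCV 4.12 (cv2) and the standard library are available. Lean on these libraries where they do the work, as an engineer would, in place of code of your own. Each camera call takes 0.05 s, during which the arm holds its last target. There are 200 camera calls.

## Task

Set up the bare aluminium block for drilling: lay it gently flat across the two steel parallels standing in the machine vise, bridging the gap between them, with its long way from jaw to jaw and centred on the jaw width, and let go of it. Then wind the vise crank clockwise until the moving jaw holds the block firmly against the fixed jaw, still sitting down on both parallels. Leave the caddy, mallet, profile offcut and spanner where they are.

Things in the scene. Friction and masses are not known exactly. Their poses are not given: they have to be found in the camera images.
- vise: grey machine vise, fixed on a raised plate 220 x 280 mm (top 65 mm above the bench). Origin on the bench under the vise, z up, y along the screw: crank at the -y end, fixed jaw at +y; x along the jaws. Bed (two ways, 100 mm wide in all) at z = 120 mm, jaw tops at z = 160 mm, jaws 100 mm wide. Screw axis at x = 0, z = 95 mm. The body ends at y = -147 mm; only the crank lies beyond
- fixed_jaw: the fixed jaw of the vise, 37 mm thick; same origin and axes as vise, gripping face at y = 75 mm
- fixed_jaw_face (a point): middle of the top edge of the fixed jaw's gripping face (vise frame 0, 75, 160 mm)
- moving_jaw_face (a point): middle of the top edge of the moving jaw's gripping face; its y in the vise frame is -48 mm + the moving_jaw value. The jaw is 50 mm thick. The jaws start 116 to 123 mm apart
- moving_jaw (a joint): travel of the moving jaw along vise +y (closing), m; 0 = jaws 123 mm apart, 0.013 = jaws on the 110 mm block. The screw drives it 8 mm for each full turn of the crank until it meets the work; then it all but stops and the crank gets steadily heavier (8 to 15 N at the grip a fifth to a quarter turn on), which is tight enough; let go, the crank eases back a little and the grip on the work stays
- crank (a joint): crank angle, rad, not wrapped; 0 = arm straight up. Increasing = clockwise seen from the crank end = closing: from the top the grip moves towards vise +x. At angle a the grip's axis is at vise x = 55 mm sin a, z = 95 mm + 55 mm cos a. Starts between 0 and 5.5; jaw travel = 8 mm x a / 2 pi while the jaw is free. Needs about 4 N at the grip while the jaw is free, and stays where it is left
- crank_grip_mid (a point): point on the axis of the crank's black revolving grip (22 mm diameter, 64 mm long, parallel to the screw, vise y -176 to -240 mm), at y = -212 mm. It spins freely on its pin, so it can be pinched with the fingers kept pointing down all round the circle; at its lowest it is 40 mm above the bench
- parallel_a: loose ground steel parallel bar, 120 (x) x 14 (y) x 22 (z) mm, 0.28 kg, oiled,, standing on the vise bed along the fixed jaw; origin at the centre of its underside
- parallel_b: the same bar standing along the moving jaw; it is carried along when the jaw closes
- block: plain aluminium block, 50 (x) x 110 (y) x 25 (z) mm, about 0.37 kg, two dark spots and a punch mark on top, lying flat on the bench; origin at the centre of its underside, y along its length. Resting on the parallels its underside is 142 mm above the bench and its top stands 7 mm above the jaws; held against the fixed jaw its centre is at vise y = 20 mm
- caddy: white plastic tool caddy 160 x 260 mm, 143 mm high with its handle; leave alone
- mallet: hammer-shaped mallet, 220 mm, wooden handle, black head, on the bench; leave alone
- offcut: offcut of slotted aluminium profile 40 x 120 x 40 mm; leave alone
- spanner: steel spanner, 180 mm, on the bench; leave alone
Mind the look-alikes: they are no part of the job. What is shaped like the block but blue, green or purple is not meant.

How it is judged:
On the way:
1. the block rests flat across both parallels between the open jaws, let go (contact force between block and parallel_a above 0.3 N and contact force between block and parallel_b above 0.3 N and angle between block's own z axis and vertical below 0.09 rad and linear speed of block below 0.02 m/s and contact force between the fingers and block below 0.05 N and contact force between moving_jaw and block below 3 N), for 0.2 s.
At the end, for the whole second after the job is handed in: Block gripped by both jaws (over 15 N each), underside 142 mm up (±2.5 mm), level and square to the jaws (0.04, 0.05 rad), within 18 mm of mid jaw width; both parallels upright on the bed along the jaws (0.15 rad), one under each half, 15 mm or more from its centre; all at rest, let go (contact force between each of moving_jaw, fixed_jaw and block above 15 N and z of block in the frame of vise between 0.1395 and 0.1445 m and x of block in the frame of vise between -0.018 and 0.018 m and angle between block's own z axis and vertical below 0.04 rad and angle between the y axis of block and the y axis of vise, either way round below 0.05 rad and y of parallel_a in the frame of vise between 0.035 and 0.072 m and y of parallel_b in the frame of vise between -0.032 and 0.005 m and z of parallel_a in the frame of vise between 0.117 and 0.123 m and angle between each of parallel_a, parallel_b's own z axis and vertical below 0.09 rad and angle between the x axis of each of parallel_a, parallel_b and the x axis of vise, either way round below 0.15 rad and linear speed of each of parallel_a, parallel_b, block below 0.01 m/s and z of parallel_b in the frame of vise between 0.117 and 0.123 m); the robot touches nothing.
It fails at once if caddy moved more than 25 mm (distance of caddy from where it was at the start of the episode above 0.025 m).
It fails at once if mallet moved more than 25 mm (distance of mallet from where it was at the start of the episode above 0.025 m).
It fails at once if profile offcut moved more than 25 mm (distance of offcut from where it was at the start of the episode above 0.025 m).
It fails at once if spanner moved more than 25 mm (distance of spanner from where it was at the start of the episode above 0.025 m).
It fails at once if the block dropped: it falls freely, out of the fingers, at over 0.5 m/s (linear speed of block above 0.5 m/s and contact force between the fingers and block below 0.01 N).
It also fails if it takes over 67 s, if anything falls off the work surface, if the arm or the gripper's body presses on something with over 40 N, if the wrist force passes 120 N, or if a joint passes its speed limit or range.

## Working session

There is one attempt and no reset: what is moved stays moved. The work goes in short steps, Python scripts to look and compute and a shell command to move; the robot and the scene stay as the last step left them, time stands still between calls to the robot, and variables do not carry over. Pictures are saved under pics/ and viewed, at most 10 in all, crops included, and the job is handed in when it is done.

```bash
ls; mkdir -p pics; python3 - <<'E'
from plant import readout, optics
import cv2,json
import numpy as np
s=readout.read_state()
for k,v in s.items(): print(k,np.round(v,4))
for n in ("scene","top","wrist"):
    c=optics.read_camera(n); cv2.imwrite(f"pics/{n}0.png",c["image"]); print(n,{k:np.round(v,4).tolist() for k,v in c.items() if k!="image"})
E
```

```text
pics
time 0.0
joint_pos [ 0.9619  0.2458  1.559  -0.      1.3387 -0.1741]
qd [ 0.0018  0.0008  0.0009  0.0002 -0.0009  0.0001]
effort [ 1.10000e-03 -4.15852e+01 -3.14597e+01  6.85000e-02  3.33000e-02
 -1.00000e-04]
tcp_pos [0.2734 0.589  0.1865]
tool_rot [ 2.157e-01  9.765e-01 -9.000e-04 -3.000e-04]
wrist_force [ 0.1284 -0.3346 -0.3169]
wrist_torque [-0.0644 -0.0187  0.0019]
finger_force 0.0
width 0.0939
scene {'K': [[577.1318, 0.0, 317.1287], [0.0, 577.1318, 239.3861], [0.0, 0.0, 1.0]], 'position': [1.1205, -0.8296, 0.7895], 'attitude': [0.4549, 0.1341, 0.2554, 0.8425]}
top {'K': [[555.5584, 0.0, 317.0268], [0.0, 555.5584, 237.2545], [0.0, 0.0, 1.0]], 'position': [0.3571, 0.0259, 1.2775], 'attitude': [-0.0651, 0.0618, 0.7099, -0.6985]}
wrist {'K': [[396.3274, 0.0, 327.0232], [0.0, 396.3274, 245.3348], [0.0, 0.0, 1.0]], 'position': [0.2142, 0.6166, 0.3829], 'attitude': [-0.0962, -0.0604, 0.5346, 0.8374]}
```

View pics/top0.png

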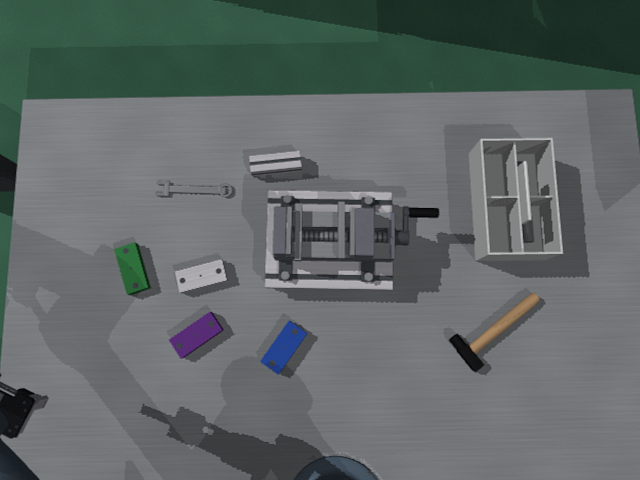

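View pics/scene0.png

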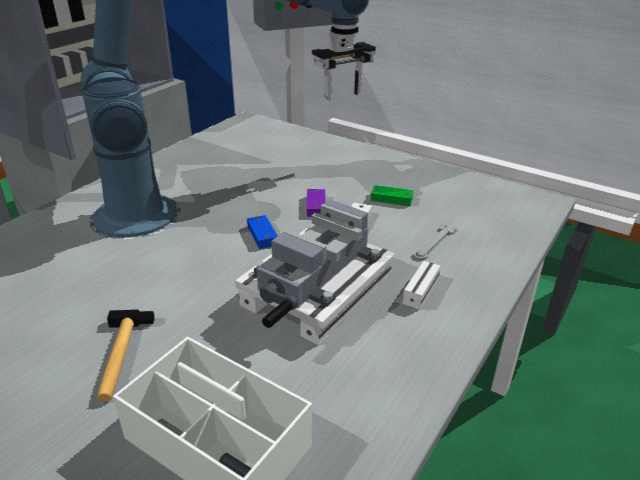

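The top view shows the bare block at about (201,275). The vise is centred near (330,240), with its fixed jaw to the left (282,232), moving jaw at (363,232), parallels at columns 298 and 341, and the crank grip at (425,212). World +y points left and +x points up. The scene view agrees, and the grip is on the +x side of the vise.

```bash
cat > h.py <<'E'
import numpy as np, cv2
from scipy.spatial.transform import Rotation as R
from plant import readout, optics
def ray(c,px):
    px=np.atleast_2d(np.asarray(px,float)); K=np.asarray(c["K"])
    d=np.c_[(px[:,0]-K[0,2])/K[0,0],-(px[:,1]-K[1,2])/K[1,1],-np.ones(len(px))]
    return R.from_quat(c["attitude"]).apply(d)
def onplane(c,px,z):
    d=ray(c,px);p=np.asarray(c["position"]);return p+d*((z-p[2])/d[:,2])[:,None]
def project(c,P):
    q=R.from_quat(c["attitude"]).inv().apply(np.atleast_2d(P)-c["position"]);K=np.asarray(c["K"])
    return np.c_[K[0,2]+K[0,0]*q[:,0]/-q[:,2],K[1,2]-K[1,1]*q[:,1]/-q[:,2]]
def blobs(m,amin=200):
    return [k for k in cv2.findContours(m.astype(np.uint8),cv2.RETR_EXTERNAL,cv2.CHAIN_APPROX_NONE)[0] if cv2.contourArea(k)>amin]
def rect(c,k,z):
    """min-area rectangle of a contour laid on plane z: centre, size, direction of long side"""
    P=onplane(c,k[:,0,:],z)[:,:2].astype(np.float32)
    b=cv2.boxPoints(cv2.minAreaRect(P)); e=[b[1]-b[0],b[2]-b[1]]; L=[np.linalg.norm(x) for x in e]
    i=int(np.argmax(L)); return b.mean(0),sorted(L),np.arctan2(e[i][1],e[i][0])
E
python3 - <<'E'
from h import *
c=optics.read_camera("top");im=c["image"];cv2.imwrite("pics/t1.png",im)
g=cv2.cvtColor(im,cv2.COLOR_BGR2HSV)
m=(g[...,2]>165)&(g[...,1]<40); m[:245]=0;m[305:]=0;m[:,:165]=0;m[:,240:]=0
for k in blobs(m): print("block",*rect(c,k,.025),cv2.boundingRect(k))
m=(g[...,2]<25);m[:,:408]=0;m[:,445:]=0;m[:200]=0;m[225:]=0
for k in blobs(m,50): print("grip",cv2.boundingRect(k),onplane(c,cv2.minAreaRect(k)[0],.12))
cr=cv2.resize(im[180:300,255:415],None,fx=5,fy=5,interpolation=cv2.INTER_CUBIC); cv2.imwrite("pics/vise.png",cr)
E
```

```text
block [0.5011988  0.29605165] [np.float32(0.048360333), np.float32(0.106489554)] -1.3281316 (176, 260, 50, 32)
grip (409, 208, 29, 9) [[ 0.61839454 -0.19723981  0.12      ]]
```

View pics/vise.png

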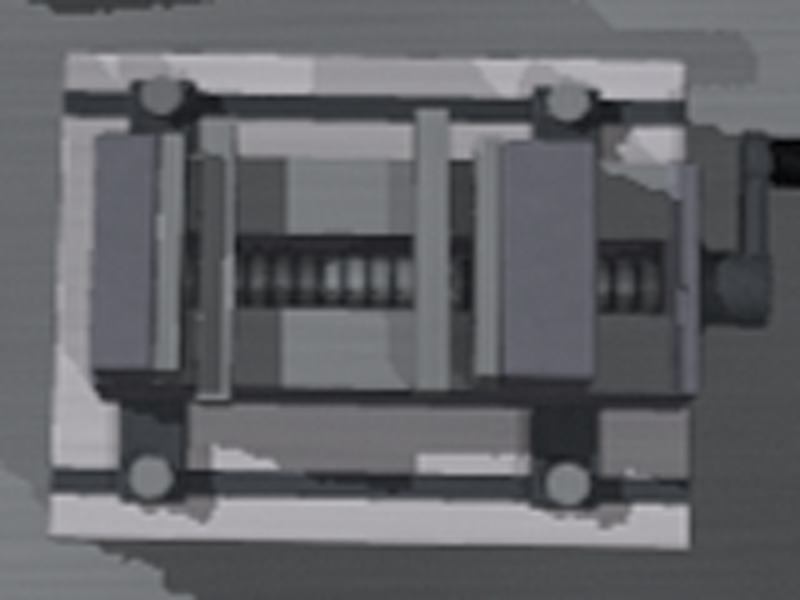

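The crop shows the fixed jaw's gripping edge at X≈182 (Y 133–370) and the moving jaw's at X≈476 (Y 138–376). The parallels are at X 203–237 and 415–449, and the plate corners are at about (66,55), (684,62), (690,548) and (50,537).

```bash
python3 - <<'E'
from h import *
c=optics.read_camera("top")
f=lambda L,z: onplane(c,[(255+x/5,180+y/5) for x,y in L],z)[:,:2]
pl=f([(66,55),(684,62),(690,548),(50,537)],.065); print("plate",pl.round(4),pl.mean(0))
print("sides",np.linalg.norm(pl-np.roll(pl,-1,0),axis=1))
fj=f([(183,133),(181,370)],.16); mj=f([(476,138),(474,376)],.16); print("fj",fj,fj.mean(0)); print("mj",mj.mean(0),np.linalg.norm(fj[0]-fj[1]))
for n,l in dict(pa=[(203,122),(237,125),(230,398),(200,396)],pb=[(415,108),(449,110),(449,388),(415,388)]).items():
  p=f(l,.142);print(n,p.mean(0),np.linalg.norm(p-np.roll(p,-1,0),axis=1))
d=pl[0]-pl[1]+pl[3]-pl[2];print("vise yaw from plate y side",np.arctan2(-d[0],d[1]), "from x side",np.arctan2(*( (pl[0]-pl[3]+pl[1]-pl[2])[::-1])))
e=fj[0]-fj[1];print("yaw from jaw",np.arctan2(e[1],e[0]))
E
```

```text
plate [[ 0.6852  0.1381]
 [ 0.6772 -0.14  ]
 [ 0.4587 -0.1339]
 [ 0.4681  0.1451]] [0.57230342 0.00233385]
sides [0.27825972 0.21849579 0.27921739 0.21726525]
fj [[0.62542072 0.08098974]
 [0.5264555  0.08254788]] [0.57593811 0.08176881]
mj [ 0.57162007 -0.0382326 ] 0.09897749233162578
pa [0.57563155 0.06790839] [0.01435225 0.11570685 0.01241395 0.11615622]
pb [ 0.5791288 -0.0214632] [0.01430517 0.11794535 0.01402573 0.1188168 ]
vise yaw from plate y side -0.031214973784055338 from x side -0.029969265681069262
yaw from jaw -0.015743003634764934
```

```bash
cat >> h.py <<'E'
def go(x,y,z,ang):
    """rows' slide/turn to bring the TCP to x,y,z with the tool y axis at world angle ang"""
    s=readout.read_state(); Q=R.from_quat(s["tool_rot"]); M=Q.as_matrix()
    d=M.T@(np.array([x,y,z])-s["tcp_pos"])/.25
    a=np.arctan2(M[1,1],M[0,1]); t=(a-ang+np.pi/2)%np.pi-np.pi/2
    print("t",round(s["time"],2),"tcp",s["tcp_pos"].round(4) if hasattr(s["tcp_pos"],"round") else s["tcp_pos"],"yang",round(a,4),"slide",d.round(3),"turn",round(np.degrees(t)/60,3),"F",np.round(s["wrist_force"],1),"w",round(s["width"],4),"ff",np.round(s["finger_force"],1))
E
python3 -m jog '{"jaw":[1,1,1,1,1],"slide":[[-0.18,-0.09,0],[-0.36,-0.18,0],[-0.54,-0.27,0],[-0.72,-0.36,0],[-0.9,-0.45,0]],"turn":[0.14,0.28,0.42,0.56,0.7]}'
python3 -c "
from h import *
go(.501,.296,.12,.2433)"
```

```text
time: 0.75
tcp_pos: [0.4303, 0.3923, 0.1876]
tool_rot: [0.554, 0.833, 0.0, 0.0]
wrist_force: [0.7, 0.1, 0.0]
width: 0.0939
finger_force: 0.0
t 0.75 tcp [0.4303 0.3923 0.1876] yang 0.3973 slide [-0.465  0.112  0.27 ] turn 0.147 F [0.7 0.1 0. ] w 0.0939 ff 0.0
```

```bash
python3 -m jog '{"jaw":[1,1,1,1,1],"slide":[[-0.17,0.04,0.1],[-0.34,0.08,0.2],[-0.46,0.11,0.27],[-0.46,0.11,0.27],[-0.46,0.11,0.27]],"turn":[0.08,0.15,0.15,0.15,0.15]}'
python3 - <<'E'
from h import *
c=optics.read_camera("wrist");im=c["image"];cv2.imwrite("pics/w1.png",im)
g=cv2.cvtColor(im,cv2.COLOR_BGR2HSV); m=(g[...,2]>150)&(g[...,1]<40)
for k in blobs(m,3000): print("blob",*rect(c,k,.025),cv2.boundingRect(k))
go(.501,.296,.12,.2433); print(project(c,[.501,.296,.025]))
E
```

```text
time: 1.25
tcp_pos: [0.4998, 0.2987, 0.1199]
tool_rot: [0.616, 0.788, -0.0, -0.0]
wrist_force: [0.3, 0.9, 0.2]
width: 0.0942
finger_force: 0.0
t 1.3 tcp [0.4999 0.2996 0.1206] yang 0.2461 slide [-0.015  0.001  0.002] turn 0.003 F [-0.4  0.1  0.6] w 0.0938 ff 0.0
[[328.43399401 245.84340426]]
```

View pics/w1.png

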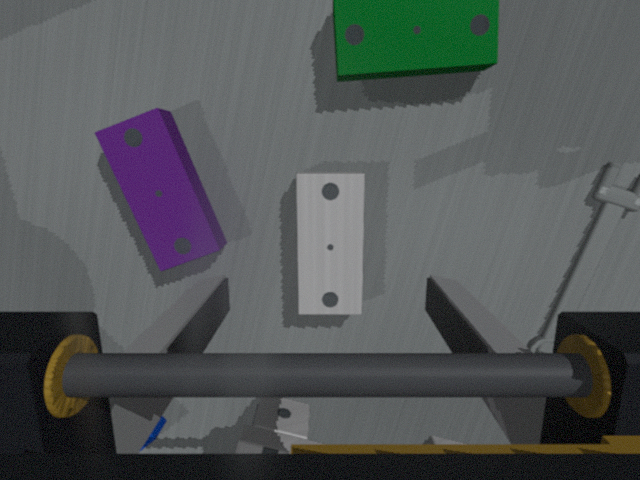

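The bare block is at (330,247), upright in the picture with edges at columns 297–364 and rows 173–315. It falls within 1 mm of the prediction (328,246), and the purple and green blocks are clear of the fingers. I'll descend and grip.

```bash
python3 -m jog '{"jaw":[0.5,0.5,0.5,0.5,0.5],"slide":[[-0.013,-0.003,0.1],[-0.013,-0.003,0.25],[-0.013,-0.003,0.37],[-0.013,-0.003,0.425],[-0.013,-0.003,0.435]],"turn":[0,0,0,0,0]}' 30
python3 -m jog '{"jaw":[-1,-1,-1,-1,-1],"slide":[[0,0,0],[0,0,0],[0,0,0],[0,0,0],[0,0,0]],"turn":[0,0,0,0,0]}' 30
python3 -m jog '{"jaw":[-1,-1,-1,-1,-1],"slide":[[0,0,0],[0,0,0],[0,0,0],[0,0,-0.08],[0,0,-0.2]],"turn":[0,0,0,0,0]}' 30
python3 -c "
from h import *
go(.5745,.0205,.23,-.03)"
```

```text
time: 1.8
tcp_pos: [0.4987, 0.2963, 0.0104]
tool_rot: [0.614, 0.789, -0.001, -0.001]
wrist_force: [1.0, -0.4, 0.6]
width: 0.0705
finger_force: 0.0
time: 2.3
tcp_pos: [0.5004, 0.2957, 0.0119]
tool_rot: [0.615, 0.788, 0.0, 0.0]
wrist_force: [-1.1, -1.3, 0.0]
width: 0.0339
finger_force: 0.0
time: 2.8
tcp_pos: [0.4981, 0.2949, 0.0597]
tool_rot: [0.615, 0.788, -0.002, -0.001]
wrist_force: [0.0, 0.0, 0.0]
width: 0.0007
finger_force: 0.0
t 2.8 tcp [0.4981 0.2949 0.0597] yang 0.2458 slide [-1.139  0.026 -0.681] turn 0.263 F [0. 0. 0.] w 0.0007 ff 0.0
```

```bash
python3 - <<'E'
from h import *
c=optics.read_camera("wrist");im=c["image"];cv2.imwrite("pics/w2.png",im)
s=readout.read_state();print(s["time"],s["tcp_pos"],s["width"],project(c,s["tcp_pos"]),project(c,[.501,.296,.025]),c["position"])
E
```

```text
2.85 [0.50256466 0.29664323 0.0665121 ] 0.00016570266761700562 [[337.30178645 284.98479378]] [[333.18804481 263.10014875]] [0.48287686 0.35830108 0.25600412]
```

View pics/w2.png

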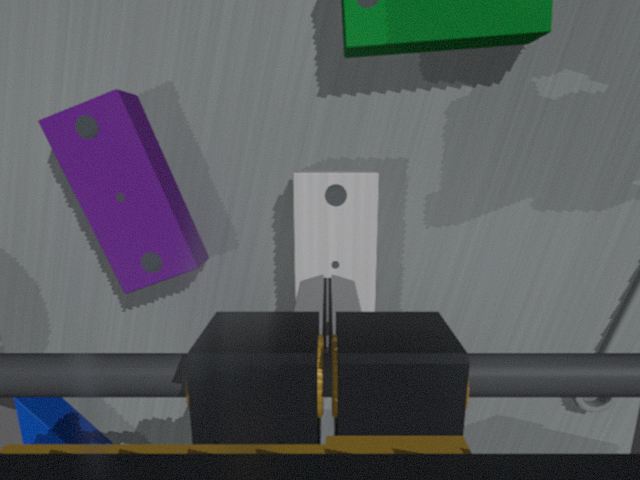

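Both pictures show the fingers shut above the block, which hasn't moved (punch at (335,265)). I'll check where the fingertips really are relative to the reported TCP.

```bash
python3 -m jog '{"jaw":[1,1,1],"slide":[[0,0,0],[0,0,0],[0,0,0]],"turn":[0,0,0]}' 30
python3 - <<'E'
from h import *
c=optics.read_camera("wrist");s=readout.read_state();im=c["image"];cv2.imwrite("pics/w3.png",im)
M=R.from_quat(s["tool_rot"]).as_matrix();print(s["time"],s["tcp_pos"],s["width"],s["joint_pos"])
for t in (-.04,-.011,0,.008):
    print(t,project(c,[s["tcp_pos"]+M@np.array([x,sg*s["width"]/2,t]) for sg in(1,-1) for x in (-.008,.008)]).round(0).tolist())
d=np.asarray(c["position"])-s["tcp_pos"];print("cam in tool",M.T@d)
# block edges as seen, on its top plane
g=cv2.cvtColor(im,cv2.COLOR_BGR2GRAY);print(project(c,[.501,.296,.025]))
w1=im[150:330,220:460];cv2.imwrite("pics/w3c.png",cv2.resize(im,None,fx=1.25,fy=1.25))
E
```

```text
time: 3.15
tcp_pos: [0.4988, 0.2952, 0.0597]
tool_rot: [0.615, 0.788, -0.001, -0.001]
wrist_force: [-0.1, -0.6, -0.4]
width: 0.0211
finger_force: 0.0
3.2 [0.49889723 0.29519689 0.05974354] 0.02509522139253663 [3.38796042e-01 2.34155319e-01 1.82253406e+00 2.71587100e-05
 1.08761035e+00 9.29544686e-02]
-0.04 [[358.0, 330.0], [358.0, 294.0], [299.0, 329.0], [298.0, 294.0]]
-0.011 [[353.0, 304.0], [354.0, 273.0], [303.0, 304.0], [302.0, 273.0]]
0 [[352.0, 296.0], [352.0, 267.0], [304.0, 296.0], [304.0, 267.0]]
0.008 [[351.0, 291.0], [351.0, 263.0], [305.0, 291.0], [304.0, 263.0]]
cam in tool [ 0.06514117 -0.00034255 -0.19630106]
[[331.68006831 263.29705331]]
```

View pics/w3.png

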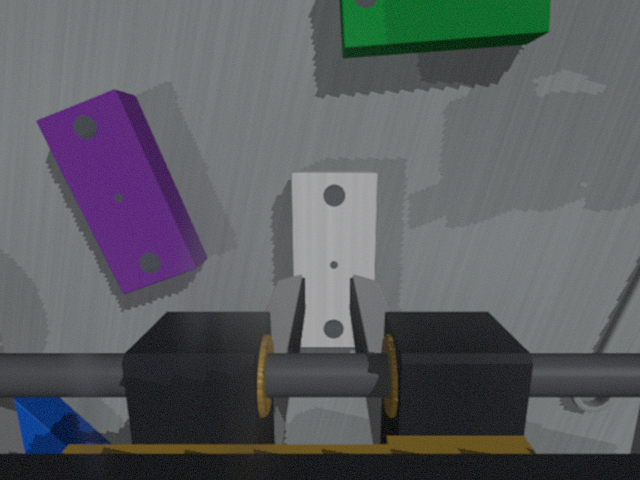

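The inner finger corners are at (302,276) and (352,276), which fits the reported TCP, so the geometry agrees. I'll open, go down again and look while the fingers are down.

```bash
python3 -m jog '{"jaw":[1,1,1,1,1],"slide":[[0,0,0],[0,0,0],[0,0,0],[0,0,0],[0,0,0]],"turn":[0,0,0,0,0]}' 30
python3 -m jog '{"jaw":[1,1,1,1,1],"slide":[[0,0.003,0.1],[0,0.003,0.18],[0,0.003,0.192],[0,0.003,0.195],[0,0.003,0.195]],"turn":[0,0,0,0,0]}' 30
python3 - <<'E'
from h import *
c=optics.read_camera("wrist");s=readout.read_state();im=c["image"];cv2.imwrite("pics/w4.png",im)
print(s["time"],s["tcp_pos"],s["width"],s["wrist_force"],project(c,[.501,.296,.025]))
E
```

```text
time: 3.7
tcp_pos: [0.5, 0.2956, 0.0613]
tool_rot: [0.615, 0.788, -0.0, 0.0]
wrist_force: [-0.1, 0.1, -0.6]
width: 0.0648
finger_force: 0.0
time: 4.2
tcp_pos: [0.5014, 0.2961, 0.0135]
tool_rot: [0.615, 0.788, 0.001, 0.0]
wrist_force: [0.6, 0.4, 0.2]
width: 0.0939
finger_force: 0.0
4.25 [0.50162732 0.29613666 0.01379612] 0.09426492108839572 [ 0.45044425 -0.2148892   0.73962063] [[327.0125292  289.17789407]]
```

View pics/w4.png

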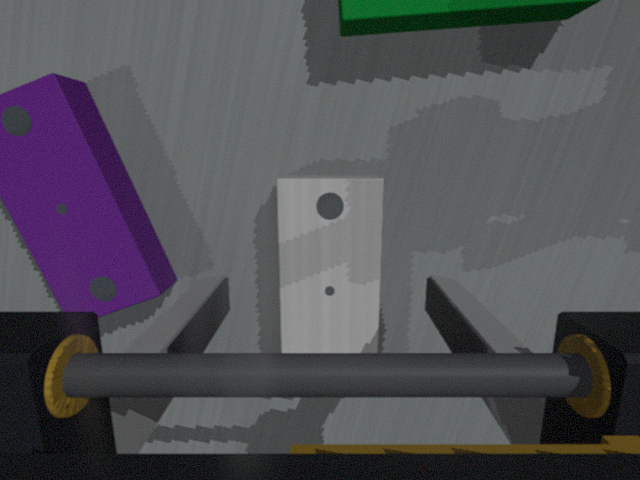

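Both fingers stand astride the block: inner edges at columns 228 and 427, block at 280–382. I'll close with more rows and watch the width.

```bash
python3 -m jog '{"jaw":[-1,-1,-1,-1,-1],"slide":[[0,0,0],[0,0,0],[0,0,0],[0,0,0],[0,0,0]],"turn":[0,0,0,0,0]}' 30
python3 -m jog '{"jaw":[-1,-1],"slide":[[0,0,0],[0,0,0]],"turn":[0,0]}' 30
```

```text
time: 4.75
tcp_pos: [0.5007, 0.2958, 0.0126]
tool_rot: [0.615, 0.788, 0.0, 0.0]
wrist_force: [-0.4, 0.4, -0.2]
width: 0.0574
finger_force: 0.0
time: 4.95
tcp_pos: [0.5007, 0.2958, 0.0125]
tool_rot: [0.615, 0.788, -0.0, -0.0]
wrist_force: [0.7, -0.6, -0.6]
width: 0.0414
finger_force: 0.0
```

```bash
python3 - <<'E'
from h import *
c=optics.read_camera("wrist");cv2.imwrite("pics/w5.png",c["image"])
s=readout.read_state();print(s["time"],s["tcp_pos"],s["width"])
E
```

```text
5.0 [0.50064776 0.29577119 0.01249591] 0.03733318781006346
```

View pics/w5.png

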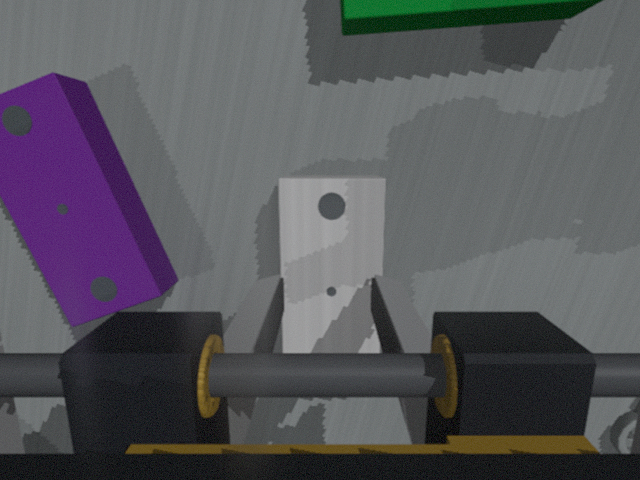

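The fingers (inner edges at columns 283 and 373) overlap the block's top. The block spans 280–382, so the tips are above the 25 mm top even though the TCP reads 12.5 mm. The finger spacing in pixels puts the tips about 18 mm behind the reported TCP, so the fingers are shorter than stated. I'll open and go lower in small steps, watching the force.

```bash
python3 -m jog '{"jaw":[1,1,1,1,1],"slide":[[0,0,0],[0,0,0],[0,0,0],[0,0,0],[0,0,0]],"turn":[0,0,0,0,0]}' 30
python3 -m jog '{"jaw":[0.6,0.6,0.6],"slide":[[0,0,0.015],[0,0,0.03],[0,0,0.03]],"turn":[0,0,0]}' 30
python3 -m jog '{"jaw":[0.6,0.6,0.6],"slide":[[0,0,0.01],[0,0,0.02],[0,0,0.02]],"turn":[0,0,0]}' 30
```

```text
time: 5.5
tcp_pos: [0.5007, 0.2958, 0.0126]
tool_rot: [0.615, 0.788, 0.0, -0.0]
wrist_force: [0.5, -0.6, 0.5]
width: 0.074
finger_force: 0.0
time: 5.8
tcp_pos: [0.5, 0.2955, 0.0042]
tool_rot: [0.615, 0.788, -0.001, -0.0]
wrist_force: [-0.0, 0.9, 0.3]
width: 0.075
finger_force: 0.0
time: 6.1
tcp_pos: [0.5004, 0.2957, -0.0004]
tool_rot: [0.615, 0.788, -0.0, -0.0]
wrist_force: [-0.3, -0.1, -0.4]
width: 0.0754
finger_force: 0.0
```

```bash
python3 -m jog '{"jaw":[0.6,0.6,0.6],"slide":[[0,0,0.015],[0,0,0.03],[0,0,0.03]],"turn":[0,0,0]}' 30
python3 -m jog '{"jaw":[0.6,0.6,0.6],"slide":[[0,0,0.012],[0,0,0.024],[0,0,0.024]],"turn":[0,0,0]}' 30
```

```text
time: 6.4
tcp_pos: [0.5001, 0.2956, -0.0082]
tool_rot: [0.615, 0.788, -0.001, -0.0]
wrist_force: [-0.1, -0.2, -0.3]
width: 0.0752
finger_force: 0.0
time: 6.7
tcp_pos: [0.5003, 0.2957, -0.014]
tool_rot: [0.615, 0.789, -0.0, -0.0]
wrist_force: [-0.5, -0.0, -0.6]
width: 0.0753
finger_force: 0.0
```

```bash
python3 -m jog '{"jaw":[-1,-1,-1,-1,-1],"slide":[[0,0,0],[0,0,0],[0,0,0],[0,0,0],[0,0,0]],"turn":[0,0,0,0,0]}' 30
python3 -m jog '{"jaw":[-1,-1,-1],"slide":[[0,0,0],[0,0,0],[0,0,0]],"turn":[0,0,0]}' 30
```

```text
time: 7.2
tcp_pos: [0.5011, 0.2959, -0.0132]
tool_rot: [0.615, 0.788, 0.0, 0.0]
wrist_force: [0.8, 1.1, 0.5]
width: 0.0497
finger_force: 30.0
time: 7.5
tcp_pos: [0.5011, 0.2959, -0.0132]
tool_rot: [0.615, 0.788, 0.0, 0.0]
wrist_force: [2.5, 0.1, 0.2]
width: 0.0504
finger_force: 30.0
```

Gripped at 50 mm with 30 N. The block's underside is 13 mm above the reported TCP height, so I'll seat it at TCP z ≈ 0.129. Lift and carry.

```bash
python3 -m jog '{"jaw":[-1,-1,-1,-1,-1],"slide":[[0,0,-0.08],[0,0,-0.24],[0,0,-0.42],[0,0,-0.6],[0,0,-0.85]],"turn":[0,0,0,0,0]}' 30
python3 -c "
from h import *
go(.5738,.0217,.20,-.028)"
```

```text
time: 8.0
tcp_pos: [0.4983, 0.295, 0.1859]
tool_rot: [0.615, 0.788, -0.002, -0.002]
wrist_force: [0.8, 0.4, -4.0]
width: 0.05
finger_force: 30.0
t 8.0 tcp [0.4983 0.295  0.1859] yang 0.2459 slide [-1.134  0.026 -0.056] turn 0.262 F [ 0.8  0.4 -4. ] w 0.05 ff 30.0
```

```bash
python3 -m jog '{"jaw":[-1,-1,-1,-1,-1],"slide":[[-0.12,0.0,-0.03],[-0.28,0.01,-0.05],[-0.46,0.02,-0.05],[-0.64,0.02,-0.05],[-0.8,0.02,-0.05]],"turn":[0.04,0.1,0.16,0.22,0.262]}' 30
python3 -c "
from h import *
go(.5738,.0217,.20,-.028)"
```

```text
time: 8.5
tcp_pos: [0.5529, 0.1012, 0.1975]
tool_rot: [0.718, 0.696, -0.001, -0.001]
wrist_force: [0.6, -0.2, -3.5]
width: 0.0495
finger_force: 30.0
t 8.5 tcp [0.5529 0.1012 0.1975] yang -0.0309 slide [-0.315  0.093 -0.01 ] turn -0.003 F [ 0.6 -0.2 -3.5] w 0.0495 ff 30.0
```

```bash
python3 -m jog '{"jaw":[-1,-1,-1,-1,-1],"slide":[[-0.15,0.04,0],[-0.26,0.08,0],[-0.31,0.093,0],[-0.315,0.093,0],[-0.315,0.093,0]],"turn":[0,0,0,0,0]}' 30
python3 - <<'E'
from h import *
c=optics.read_camera("wrist");cv2.imwrite("pics/w6.png",c["image"])
go(.5738,.0217,.129,-.028)
V=lambda x,y,z:[.5737+x+.03*y,.0068+y-.03*x,z]
print(project(c,[V(-.05,.075,.16),V(.05,.075,.16)]).round(0))
E
```

```text
time: 9.0
tcp_pos: [0.5743, 0.0245, 0.1982]
tool_rot: [0.717, 0.697, -0.0, -0.001]
wrist_force: [0.7, 0.6, -4.6]
width: 0.0501
finger_force: 30.0
t 9.05 tcp [0.5744 0.0248 0.1984] yang -0.0275 slide [-0.013 -0.002  0.278] turn 0.001 F [-0.8 -0.4 -4. ] w 0.0499 ff 30.0
[[242. 167.]
 [414. 167.]]
```

View pics/w6.png

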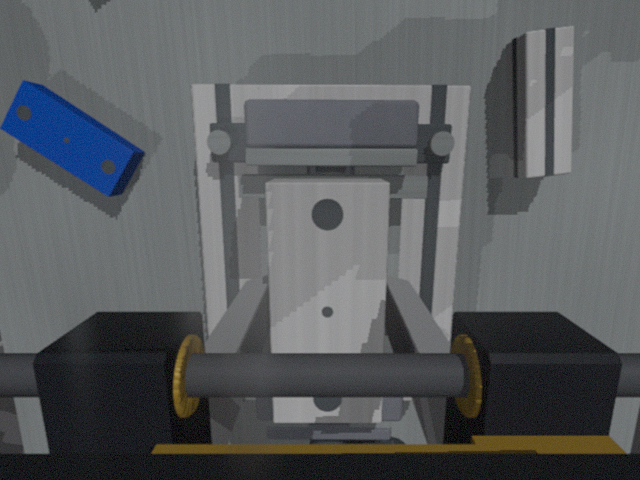

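The block is square over the vise. The fixed jaw's face is at row 165, columns 245–417 (predicted 167, 242–414), and the block is centred at column 327, with its end at row 180. I'll lower it.

```bash
python3 -m jog '{"jaw":[-1,-1,-1,-1,-1],"slide":[[-0.012,0,0.06],[-0.012,0,0.14],[-0.012,0,0.22],[-0.012,0,0.255],[-0.012,0,0.262]],"turn":[0,0,0,0,0]}' 30
python3 -m jog '{"jaw":[-1,-1,-1,-1],"slide":[[0,0,0.004],[0,0,0.007],[0,0,0.01],[0,0,0.01]],"turn":[0,0,0,0]}' 30
```

```text
time: 9.55
tcp_pos: [0.5737, 0.0214, 0.1314]
tool_rot: [0.717, 0.697, -0.001, -0.002]
wrist_force: [0.4, -0.1, -3.9]
width: 0.0495
finger_force: 30.0
time: 9.95
tcp_pos: [0.5755, 0.0206, 0.1317]
tool_rot: [0.717, 0.697, 0.0, 0.0]
wrist_force: [0.0, 0.2, -4.1]
width: 0.0498
finger_force: 30.0
```

```bash
python3 -m jog '{"jaw":[-1,-1,-1],"slide":[[0,0,0.004],[0,0,0.008],[0,0,0.008]],"turn":[0,0,0]}' 30
python3 -m jog '{"jaw":[-1,-1,-1],"slide":[[0,0,0.003],[0,0,0.006],[0,0,0.006]],"turn":[0,0,0]}' 30
```

```text
time: 10.25
tcp_pos: [0.575, 0.0206, 0.1289]
tool_rot: [0.717, 0.697, -0.0, -0.0]
wrist_force: [0.1, 0.5, -3.8]
width: 0.0496
finger_force: 30.0
time: 10.55
tcp_pos: [0.5756, 0.0206, 0.1288]
tool_rot: [0.717, 0.697, 0.0, 0.0]
wrist_force: [-3.8, 0.6, 4.7]
width: 0.0497
finger_force: 30.0
```

Wrist force has gone from −4 to +5 N, so the block is seated. Release and rise.

```bash
python3 -m jog '{"jaw":[0.6,0.6,0.6,0.6,0.6],"slide":[[0,0,0],[0,0,0],[0,0,0],[0,0,0],[0,0,0]],"turn":[0,0,0,0,0]}' 30
python3 -m jog '{"jaw":[0.6,0.6,0.6,0.6,0.6],"slide":[[0,0,-0.06],[0,0,-0.2],[0,0,-0.38],[0,0,-0.45],[0,0,-0.45]],"turn":[0,0,0,0,0]}' 30
python3 - <<'E'
from h import *
c=optics.read_camera("wrist");cv2.imwrite("pics/w7.png",c["image"])
c2=optics.read_camera("top");im=c2["image"];c3=optics.read_camera("scene");cv2.imwrite("pics/s7.png",c3["image"])
g=cv2.cvtColor(im,cv2.COLOR_BGR2HSV);m=(g[...,2]<25);m[:,:408]=0;m[:,445:]=0;m[:200]=0;m[225:]=0
b=c3["image"];g3=cv2.cvtColor(b,cv2.COLOR_BGR2GRAY);roi=np.zeros_like(g3);roi[285:340,250:305]=1
for k in blobs((g3<28)&(roi>0),60): r=cv2.minAreaRect(k);print("grip scene",r)
# midpoint of grip in both views -> closest point of the two rays
k=blobs(m,50)[0];p1=cv2.minAreaRect(k)[0];p2=r[0]
a,bd=ray(c2,p1)[0],ray(c3,p2)[0];A=np.c_[a,-bd];t=np.linalg.lstsq(A,np.subtract(c3["position"],c2["position"]),rcond=None)[0]
P=c2["position"]+a*t[0];Q=c3["position"]+bd*t[1];print(p1,p2,P,Q)
go(.5738,.0217,.25,-.028)
E
python3 - <<'E'
import cv2,numpy as np
a=cv2.imread("pics/w7.png")[100:430,160:500];b=cv2.imread("pics/s7.png")[180:360,230:415]
b=cv2.resize(b,None,fx=2.2,fy=2.2);h=max(len(a),len(b));z=np.zeros((h,a.shape[1]+b.shape[1],3),np.uint8);z[:len(a),:a.shape[1]]=a;z[:len(b),a.shape[1]:]=b
cv2.imwrite("pics/c7.png",z);print(z.shape)
E
```

```text
time: 11.05
tcp_pos: [0.5751, 0.0206, 0.1274]
tool_rot: [0.717, 0.697, -0.0, 0.0]
wrist_force: [0.3, 0.1, -0.2]
width: 0.0751
finger_force: 0.0
time: 11.55
tcp_pos: [0.5775, 0.0204, 0.2453]
tool_rot: [0.717, 0.697, 0.003, 0.003]
wrist_force: [0.3, -0.3, -0.0]
width: 0.0753
finger_force: 0.0
grip scene ((276.6823425292969, 313.62939453125), (11.171917915344238, 32.97343063354492), 49.398704528808594)
(423.0, 212.0) (276.6823425292969, 313.62939453125) [ 0.62253047 -0.20077212  0.10167889] [ 0.62163875 -0.20153893  0.10162543]
t 11.7 tcp [0.5743 0.0208 0.2388] yang -0.0285 slide [ 0.004 -0.002 -0.045] turn -0.0 F [-0.7 -0.3 -0.5] w 0.0754 ff 0.0
(396, 747, 3)
```

View pics/c7.png

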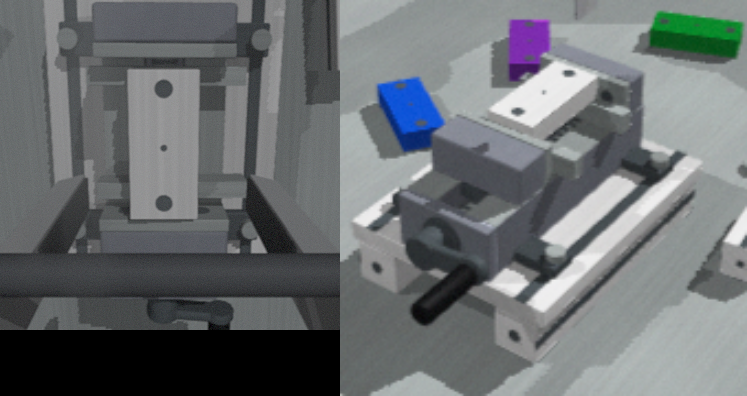

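Block sits flat over both parallels, between the jaws (left view: block columns 128–197, rows 70–219; the right view confirms it is level and free of the jaws). The two rays to the grip agree within 1 mm at (0.622, −0.201, 0.102), which is vise x 54.5 mm and z 101.6 mm, so crank angle ≈ 1.45. I've used all 10 picture views, so from here I work by numbers only.

```bash
python3 -m jog '{"jaw":[0.6,0.6,0.6,0.6,0.6],"slide":[[-0.15,0.04,-0.02],[-0.34,0.08,-0.02],[-0.53,0.12,-0.02],[-0.72,0.17,-0.02],[-0.9,0.2,-0.02]],"turn":[0,0,0,0,0]}' 30
python3 - <<'E'
from h import *
c=optics.read_camera("top");print("caddy edge",onplane(c,[(470,150),(472,250)],.09))
go(.6217,-.2155,.068,-.03)
E
```

```text
time: 12.2
tcp_pos: [0.6179, -0.2073, 0.2424]
tool_rot: [0.717, 0.697, -0.001, -0.002]
wrist_force: [0.3, 0.1, 0.3]
width: 0.0754
finger_force: 0.0
caddy edge [[ 0.76512573 -0.31487001  0.09      ]
 [ 0.53930851 -0.30453304  0.09      ]]
t 12.25 tcp [ 0.6178 -0.2138  0.2419] yang -0.0342 slide [-0.005  0.018  0.696] turn -0.004 F [-2.5 -3.8  0.2] w 0.0748 ff 0.0
```

```bash
python3 -m jog '{"jaw":[0.6,0.6,0.6,0.6,0.6],"slide":[[-0.005,0.015,0.15],[-0.005,0.015,0.33],[-0.005,0.015,0.5],[-0.005,0.015,0.62],[-0.005,0.015,0.69]],"turn":[0,0,0,0,0]}' 20
python3 -c "
from h import *
go(.6217,-.2155,.068,-.03)"
python3 -m jog '{"jaw":[-1,-1,-1,-1,-1],"slide":[[0,0,0],[0,0,0],[0,0,0],[0,0,0],[0,0,0]],"turn":[0,0,0,0,0]}' 20
python3 -m jog '{"jaw":[-1,-1,-1,-1,-1],"slide":[[0,0,0],[0,0,0],[0,0,0],[0,0,0],[0,0,0]],"turn":[0,0,0,0,0]}' 20
```

```text
time: 12.75
tcp_pos: [0.6192, -0.2052, 0.067]
tool_rot: [0.717, 0.697, -0.001, -0.004]
wrist_force: [0.7, 0.9, -0.4]
width: 0.075
finger_force: 0.0
t 12.75 tcp [ 0.6192 -0.2052  0.067 ] yang -0.0285 slide [-0.041  0.011 -0.004] turn 0.001 F [ 0.7  0.9 -0.4] w 0.075 ff 0.0
time: 13.25
tcp_pos: [0.6232, -0.2074, 0.0741]
tool_rot: [0.717, 0.697, 0.0, 0.001]
wrist_force: [0.3, -0.1, 0.2]
width: 0.0389
finger_force: 0.0
time: 13.75
tcp_pos: [0.623, -0.2071, 0.0729]
tool_rot: [0.717, 0.697, 0.0, 0.001]
wrist_force: [2.6, 0.5, 0.5]
width: 0.0211
finger_force: 20.0
```

Pinched at 21 mm (the grip is 22 mm). I'll re-grip 9 mm further out and 4 mm lower to keep the gripper body clear of the crank arm.

```bash
python3 -m jog '{"jaw":[-0.2,-0.2,-0.2,-0.2],"slide":[[0,0,0],[0,0,0],[-0.036,0,0.016],[-0.036,0,0.016]],"turn":[0,0,0,0]}' 30
python3 -m jog '{"jaw":[-1,-1,-1,-1],"slide":[[0,0,0],[0,0,0],[0,0,0],[0,0,0]],"turn":[0,0,0,0]}' 30
python3 -c "
from h import *
go(.6217,-.2155,.068,-.03)"
```

```text
time: 14.15
tcp_pos: [0.6214, -0.2169, 0.0677]
tool_rot: [0.717, 0.697, -0.0, -0.001]
wrist_force: [-1.0, 0.4, -0.5]
width: 0.0375
finger_force: 0.0
time: 14.55
tcp_pos: [0.6227, -0.2161, 0.0686]
tool_rot: [0.717, 0.697, 0.0, 0.001]
wrist_force: [3.5, -1.3, -2.4]
width: 0.0212
finger_force: 30.0
t 14.55 tcp [ 0.6227 -0.2161  0.0686] yang -0.0285 slide [ 0.002 -0.004  0.002] turn 0.001 F [ 3.5 -1.3 -2.4] w 0.0212 ff 30.0
```

```bash
python3 - <<'E'
import numpy as np
for s in 1.45+1.5*np.arange(7):
    a=s+.3*np.arange(1,6); print(round(s,2),[[0,round(.22*(np.sin(q)-np.sin(s)),3),round(-.22*(np.cos(q)-np.cos(s)),3)] for q in a])
E
```

```text
1.45 [[0, np.float64(-0.002), np.float64(0.066)], [0, np.float64(-0.023), np.float64(0.128)], [0, np.float64(-0.062), np.float64(0.181)], [0, np.float64(-0.115), np.float64(0.22)], [0, np.float64(-0.177), np.float64(0.242)]]
2.95 [[0, np.float64(-0.066), np.float64(0.003)], [0, np.float64(-0.129), np.float64(-0.014)], [0, np.float64(-0.185), np.float64(-0.049)], [0, np.float64(-0.228), np.float64(-0.099)], [0, np.float64(-0.254), np.float64(-0.159)]]
4.45 [[0, np.float64(-0.007), np.float64(-0.065)], [0, np.float64(0.005), np.float64(-0.13)], [0, np.float64(0.036), np.float64(-0.188)], [0, np.float64(0.082), np.float64(-0.234)], [0, np.float64(0.141), np.float64(-0.265)]]
5.95 [[0, np.float64(0.065), np.float64(-0.012)], [0, np.float64(0.13), np.float64(-0.004)], [0, np.float64(0.19), np.float64(0.022)], [0, np.float64(0.24), np.float64(0.066)], [0, np.float64(0.274), np.float64(0.121)]]
7.45 [[0, np.float64(0.017), np.float64(0.064)], [0, np.float64(0.013), np.float64(0.129)], [0, np.float64(-0.009), np.float64(0.191)], [0, np.float64(-0.048), np.float64(0.244)], [0, np.float64(-0.102), np.float64(0.282)]]
8.95 [[0, np.float64(-0.062), np.float64(0.021)], [0, np.float64(-0.128), np.float64(0.023)], [0, np.float64(-0.191), np.float64(0.005)], [0, np.float64(-0.246), np.float64(-0.031)], [0, np.float64(-0.289), np.float64(-0.082)]]
10.45 [[0, np.float64(-0.025), np.float64(-0.061)], [0, np.float64(-0.032), np.float64(-0.126)], [0, np.float64(-0.018), np.float64(-0.191)], [0, np.float64(0.014), np.float64(-0.248)], [0, np.float64(0.061), np.float64(-0.294)]]
```

```bash
python3 -m jog '{"jaw":[-1,-1,-1,-1,-1],"slide":[[0,-0.002,0.066],[0,-0.023,0.128],[0,-0.062,0.181],[0,-0.115,0.22],[0,-0.177,0.242]],"turn":[0,0,0,0,0]}' 40
python3 -m jog '{"jaw":[-1,-1],"slide":[[0,0,0],[0,0,0]],"turn":[0,0]}' 40
```

```text
time: 15.05
tcp_pos: [0.5782, -0.2147, 0.0076]
tool_rot: [0.717, 0.697, 0.001, 0.001]
wrist_force: [2.7, 3.3, 12.5]
width: 0.0209
finger_force: 40.0
time: 15.25
tcp_pos: [0.5759, -0.2145, 0.0075]
tool_rot: [0.717, 0.697, -0.001, -0.002]
wrist_force: [-4.5, 1.3, 7.3]
width: 0.0211
finger_force: 40.0
```

```bash
python3 -m jog '{"jaw":[-1,-1,-1,-1,-1],"slide":[[0,-0.066,-0.002],[0,-0.129,-0.019],[0,-0.185,-0.054],[0,-0.228,-0.104],[0,-0.254,-0.164]],"turn":[0,0,0,0,0]}' 40
python3 -m jog '{"jaw":[-1,-1,-1,-1,-1],"slide":[[0,-0.007,-0.065],[0,0.005,-0.13],[0,0.036,-0.188],[0,0.082,-0.234],[0,0.141,-0.265]],"turn":[0,0,0,0,0]}' 40
python3 -m jog '{"jaw":[-1,-1],"slide":[[0,0,0],[0,0,0]],"turn":[0,0]}' 40
```

```text
time: 15.75
tcp_pos: [0.5147, -0.2125, 0.0483]
tool_rot: [0.717, 0.697, 0.001, 0.001]
wrist_force: [11.3, 2.3, -4.2]
width: 0.0209
finger_force: 40.0
time: 16.25
tcp_pos: [0.5463, -0.2135, 0.1128]
tool_rot: [0.717, 0.697, -0.002, -0.003]
wrist_force: [-4.9, -1.2, -3.2]
width: 0.0209
finger_force: 40.0
time: 16.45
tcp_pos: [0.5492, -0.2136, 0.1139]
tool_rot: [0.717, 0.697, 0.0, -0.0]
wrist_force: [2.1, 0.0, -3.0]
width: 0.021
finger_force: 40.0
```

```bash
python3 -m jog '{"jaw":[-1,-1,-1,-1,-1],"slide":[[0,0.065,-0.012],[0,0.13,-0.004],[0,0.19,0.022],[0,0.24,0.066],[0,0.274,0.121]],"turn":[0,0,0,0,0]}' 40
python3 -m jog '{"jaw":[-1,-1,-1,-1,-1],"slide":[[0,0.017,0.064],[0,0.013,0.129],[0,-0.009,0.191],[0,-0.048,0.244],[0,-0.102,0.282]],"turn":[0,0,0,0,0]}' 40
python3 -m jog '{"jaw":[-1,-1],"slide":[[0,0,0],[0,0,0]],"turn":[0,0]}' 40
```

```text
time: 16.95
tcp_pos: [0.6182, -0.216, 0.0852]
tool_rot: [0.717, 0.697, -0.0, -0.0]
wrist_force: [-4.5, 1.2, 3.9]
width: 0.021
finger_force: 40.0
time: 17.45
tcp_pos: [0.593, -0.2151, 0.013]
tool_rot: [0.717, 0.697, 0.001, 0.001]
wrist_force: [3.8, 0.6, 3.3]
width: 0.021
finger_force: 40.0
time: 17.65
tcp_pos: [0.5896, -0.2149, 0.0119]
tool_rot: [0.717, 0.697, -0.002, -0.002]
wrist_force: [-1.0, -2.6, -9.6]
width: 0.0211
finger_force: 40.0
```

```bash
python3 -m jog '{"jaw":[-1,-1,-1,-1,-1],"slide":[[0,-0.062,0.021],[0,-0.128,0.023],[0,-0.191,0.005],[0,-0.246,-0.031],[0,-0.289,-0.082]],"turn":[0,0,0,0,0]}' 40
python3 -m jog '{"jaw":[-1,-1],"slide":[[0,0,0],[0,0,0]],"turn":[0,0]}' 40
python3 -m jog '{"jaw":[-1,-1,-1,-1],"slide":[[0,-0.015,-0.03],[0,-0.025,-0.061],[0,-0.03,-0.094],[0,-0.03,-0.094]],"turn":[0,0,0,0]}' 40
```

```text
time: 18.15
tcp_pos: [0.5204, -0.2127, 0.0347]
tool_rot: [0.717, 0.697, 0.001, 0.0]
wrist_force: [8.9, 1.5, -5.0]
width: 0.021
finger_force: 40.0
time: 18.35
tcp_pos: [0.5204, -0.2127, 0.035]
tool_rot: [0.717, 0.697, 0.0, -0.001]
wrist_force: [0.5, 2.4, 0.9]
width: 0.0208
finger_force: 40.0
time: 18.75
tcp_pos: [0.5132, -0.2125, 0.0582]
tool_rot: [0.717, 0.697, 0.0, -0.0]
wrist_force: [4.3, 0.4, -5.4]
width: 0.0212
finger_force: 40.0
```

```bash
python3 -m jog '{"jaw":[-1,-1,-1,-1,-1],"slide":[[0,-0.001,-0.022],[0,0,-0.044],[0,0.004,-0.066],[0,0.01,-0.087],[0,0.01,-0.087]],"turn":[0,0,0,0,0]}' 40
python3 -m jog '{"jaw":[-1,-1,-1,-1],"slide":[[0,0.008,-0.02],[0,0.017,-0.04],[0,0.017,-0.04],[0,0.017,-0.04]],"turn":[0,0,0,0]}' 40
```

```text
time: 19.25
tcp_pos: [0.5151, -0.2125, 0.078]
tool_rot: [0.717, 0.697, 0.0, -0.001]
wrist_force: [6.0, -0.6, -13.9]
width: 0.0206
finger_force: 40.0
time: 19.65
tcp_pos: [0.5183, -0.2125, 0.0867]
tool_rot: [0.717, 0.697, -0.001, -0.002]
wrist_force: [5.6, -2.1, -18.2]
width: 0.0208
finger_force: 40.0
```

Tangential load at the grip is about 13 N at a ≈ 11.47, a fifth of a turn past contact, so the vise is tight. I'll let go, rise straight up and check.

```bash
python3 -m jog '{"jaw":[0.2,0.2,0.2,0.2,0.2],"slide":[[0,0,0],[0,0,0],[0,0,0],[0,0,0],[0,0,0]],"turn":[0,0,0,0,0]}' 40
python3 -m jog '{"jaw":[0.2,0.2,0.2,0.2,0.2],"slide":[[-0.01,0,-0.1],[-0.01,0,-0.28],[-0.01,0,-0.46],[-0.01,0,-0.64],[-0.01,0,-0.75]],"turn":[0,0,0,0,0]}' 40
python3 - <<'E'
from h import *
c=optics.read_camera("top");im=c["image"];cv2.imwrite("pics/t9.png",im)
g=cv2.cvtColor(im,cv2.COLOR_BGR2HSV);print(g[232,260:380:2,2].tolist())
m=(g[...,2]>150)&(g[...,1]<40);m[:205]=0;m[262:]=0;m[:,:278]=0;m[:,372:]=0
for k in blobs(m,100): print("bright",*rect(c,k,.167),cv2.boundingRect(k))
V=lambda x,y,z:[.5737+x+.03*y,.0068+y-.03*x,z]
print("expected block corners",project(c,[V(x,y,.167) for x,y in((.025,.075),(-.025,.075),(-.025,-.035),(.025,-.035))]).round(1).tolist())
m=(g[...,2]<25);m[:,:408]=0;m[:,445:]=0;m[:200]=0;m[290:]=0
for k in blobs(m,50): print("dark",cv2.boundingRect(k),onplane(c,cv2.minAreaRect(k)[0],.12))
go(.6,-.2,.3,-.03)
E
```

```text
time: 20.15
tcp_pos: [0.5203, -0.2135, 0.0911]
tool_rot: [0.717, 0.697, 0.0, 0.001]
wrist_force: [-0.7, -0.2, 0.3]
width: 0.0554
finger_force: 0.0
time: 20.65
tcp_pos: [0.5207, -0.2163, 0.2827]
tool_rot: [0.717, 0.697, 0.001, 0.003]
wrist_force: [-1.1, -0.5, -1.1]
width: 0.0559
finger_force: 0.0
[115, 116, 115, 142, 165, 163, 155, 116, 115, 116, 116, 114, 113, 101, 135, 126, 186, 187, 120, 128, 187, 183, 183, 183, 183, 182, 182, 184, 184, 186, 185, 184, 186, 186, 186, 187, 188, 190, 128, 85, 122, 193, 153, 83, 141, 114, 116, 115, 113, 114, 113, 115, 117, 116, 91, 55, 37, 63, 49, 55]
bright [0.575032   0.02829323] [np.float32(0.047748685), np.float32(0.10834599)] 1.55378 (291, 218, 54, 24)
bright [0.6197999  0.02241303] [np.float32(0.012627674), np.float32(0.06980961)] 1.5536287 (303, 205, 35, 7)
expected block corners [[291.5, 217.5], [290.9, 241.5], [345.2, 242.3], [345.3, 218.1]]
dark (408, 257, 12, 9) [[ 0.51339856 -0.17207974  0.12      ]]
t 20.7 tcp [ 0.5223 -0.2173  0.2869] yang -0.0282 slide [ 0.078  0.309 -0.049] turn 0.002 F [ 0.9 -0.4  3.4] w 0.0565 ff 0.0
```

```bash
python3 - <<'E'
from h import *
c=optics.read_camera("top");g=cv2.cvtColor(c["image"],cv2.COLOR_BGR2GRAY)
V=lambda x,y,z:[.5737+x+.03*y,.0068+y-.03*x,z]
for x in(.035,.055,-.035,-.055):
    ys=np.arange(.08,-.045,-.004);p=project(c,[V(x,y,.142) for y in ys]).round().astype(int)
    print(x,[(int(round(y*1000)),int(g[b,a])) for y,(a,b) in zip(ys,p)])
E
```

```text
0.035 [(80, 136), (76, 41), (72, 67), (68, 71), (64, 70), (60, 68), (56, 102), (52, 67), (48, 69), (44, 66), (40, 65), (36, 63), (32, 114), (28, 112), (24, 111), (20, 113), (16, 113), (12, 113), (8, 112), (4, 112), (0, 112), (-4, 114), (-8, 112), (-12, 112), (-16, 105), (-20, 113), (-24, 115), (-28, 114), (-32, 102), (-36, 119), (-40, 130), (-44, 117)]
0.055 [(80, 89), (76, 60), (72, 77), (68, 136), (64, 135), (60, 132), (56, 119), (52, 168), (48, 166), (44, 167), (40, 167), (36, 167), (32, 166), (28, 166), (24, 166), (20, 166), (16, 166), (12, 165), (8, 164), (4, 164), (0, 164), (-4, 164), (-8, 164), (-12, 164), (-16, 166), (-20, 126), (-24, 125), (-28, 113), (-32, 122), (-36, 142), (-40, 144), (-44, 154)]
-0.035 [(80, 138), (76, 52), (72, 72), (68, 90), (64, 83), (60, 110), (56, 99), (52, 88), (48, 89), (44, 88), (40, 89), (36, 90), (32, 88), (28, 89), (24, 88), (20, 90), (16, 89), (12, 88), (8, 88), (4, 89), (0, 90), (-4, 89), (-8, 71), (-12, 72), (-16, 72), (-20, 99), (-24, 125), (-28, 114), (-32, 92), (-36, 140), (-40, 130), (-44, 122)]
-0.055 [(80, 51), (76, 52), (72, 51), (68, 102), (64, 101), (60, 122), (56, 117), (52, 47), (48, 50), (44, 48), (40, 50), (36, 49), (32, 48), (28, 47), (24, 47), (20, 45), (16, 47), (12, 48), (8, 48), (4, 48), (0, 47), (-4, 48), (-8, 44), (-12, 50), (-16, 49), (-20, 53), (-24, 54), (-28, 55), (-32, 54), (-36, 52), (-40, 51), (-44, 52)]
```

Parallel a lies at vise y 55–69 mm and parallel b at −19 to −33 mm. Both are upright (about 14 mm wide) and within limits. Hand in.

```bash
python3 -c "
from plant import ticket
print(ticket.sign_off())"
```

```text
the job is handed in; nothing more can be done
None
```

The block lies flat across both parallels, clamped against the fixed jaw with about 13 N at the crank grip, and I handed the job in at about 21 s of the 67 s. The hand-in returned no verdict.

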